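# Start a hands-free call on the counter telephone

## Robot

A 6-joint arm with a two-finger parallel gripper is mounted at the origin on the work surface. World frame = base frame: x ahead of the robot, y to its left, z up, the work surface at z = 0. Lengths are in m, angles in degrees, forces in N, time in s.
With the tool pointing down it reaches from about 0.35 to 0.875 m from the base axis. Payload 4.2 kg.
Tool frame: the origin (TCP) lies at the very end of the fingers, on their centre line; the grasp point (between the pads) lies 19 mm behind it (r.grip_point_offset is the distance from the TCP to the grasp point, in m); z points along the fingers, y is the line along which they close (so a half turn about z gives the same grasp; the last joint's range is limited). The gripper opens to 87 mm and grips with 3 to 60 N. Pads are 19 mm wide; open, the fingers measure 117 mm over their backs; the gripper's body (75 mm by 190 mm) begins 51 mm behind the grasp point.
Start: joints at [82.598, 22.042, 0.453, 0, -68.411, -14.817], TCP at [0.236, 0.579, 0.223] pointing down, gripper open.
Joint ranges: [-179.83, 179.83], [-69.29, 118.12], [-61.27, 80.66], [-181.25, 117.63], [-171.15, -9.14], [-177.46, 177.46]. Speed limits (degrees/s): [159.86, 159.86, 180, 180, 180, 180].

## Interface

Orientations are given as a 3x3 rotation matrix whose columns are the frame's x, y, z axes.
In Python, from station import r, cams gives the robot as it stands. The module is installed in compiled form; this text tells all that it offers.
- The arm moves only by the shell command python3 -m handwheel 'ROWS'. ROWS is JSON, a list that holds one entry, the list of rows, each a list of 7 numbers: the turn, a rotation vector about the tool's x, y, z in units of 6 degrees (1.0 is 6 degrees), then the shift along the tool's x, y, z in m, then the finger opening in m, from 0 to 0.087. In form: [[[ax, ay, az, x, y, z, jaw], ...]]. A call has 1 to 12 rows; each row shifts and turns the commanded pose from where the row before left it, along the tool's axes as they then stand; what a row does not reach is not made up. A row lasts 1/10 s, in which the tool goes at most 50 mm and 8.59 degrees, less where a joint would pass 70% of its speed; a pose out of reach is approached as far as the arm can. A call with a gripper value outside its range is refused whole. The fingers move at their own pace and stop on an object; the grip force is fixed at half the most. Time passes only in rows, so rows that do not move let the fingers close. It gives the time, the measured TCP pose, the force, the opening and the grip force at its end, in the units of the state.
- r.sense(): the state, without advancing time (a new reading comes with each control period).
- cams.capture(name): name is "side" or "top"; returns the picture (384x512x3 uint8, red, green, blue); there is no depth.
- cams.get_calibration(name): a dict with "camera_matrix" (3x3 intrinsics, pixels), "k1" (the pictures are not rectified: a ray, as slopes to the right and down, at radius r is drawn at 1 + k1 r^2 times it, then the intrinsics apply), "rvec" (rotation vector, rad) and "tvec" (3), from world to camera coordinates, as OpenCV has them. Camera axes: x right, y down, z forward; pixel columns grow to the right and rows downward; lengths in m; the calibration is good to about 2 mm. A picture is of the moment at which its call begins. get_calibration takes no time and is no camera call.
- r.finish_job(): hands the job in; it is judged then, once.
The state is a dict: "time_s": time; "joints": joint angles; "joint_velocities": joint speeds; "effort": joint torques, N m; "tcp_pos": TCP position; "ee_rot": TCP orientation; "wrist_force": force on the tool from outside, world axes, zero at the start; "moment": the same for the moment, N m; "gripper_width": opening from 0.0 (shut) to 1.0 (fully open); "gripper_force": force on a finger pad.
Only numpy, scipy, OpenCV 4.12 (cv2) and the standard library are available. Lean on these libraries where they do the work, as an engineer would, in place of code of your own. Each camera call takes 0.05 s, during which the arm holds its last target. There are 200 camera calls.

## Task

Start a hands-free call on the desk telephone with your fingertips: press the long bar-shaped key gently until it gives and let it come back up, then press the round key gently in the same way, and withdraw your hand to well above the phone. Do not touch the square key, the number pad or the handset, which stays in its cradle, and leave the mug, the stamp and the water bottle where they stand.

Things in the scene. Friction and masses are not known exactly. Their poses are not given: they have to be found in the camera images.
- phone: Grey desk telephone, fixed, a flat box 210 (x) by 270 (y) by 50 mm high. Origin: centre of its underside, on the desk; z up, x from its near to its far edge (display, 9 mm higher), y left. Cradle along x at y = +95 mm, number pad in the middle, three function keys at y = -85 mm, x = -58, 0, +58 mm; which key is in which place varies.
- keypad: Number pad: 12 small black keys, 14 x 16 mm, 6 mm high on the phone's top, in 4 rows and 3 columns. Origin: on the phone's top (50 mm above the desk) at phone x = -45, y = +17 mm; the keys cover 80 mm along phone x and 64 mm along y, centred there. Not to be touched.
- bar_key_top (a point): Centre of the top face of the bar key: white plastic, 46 mm long along the phone's y, 20 mm wide along the phone's x; its top is 16 mm above the phone's top, 66 mm above the desk. To be pressed first.
- round_key_top (a point): Centre of the top face of the round key: white plastic disc, 26 mm in diameter, top 66 mm above the desk. To be pressed second.
- square_key_top (a point): Centre of the top face of the square key: white plastic, 24 x 24 mm, top 66 mm above the desk. Not to be touched.
- bar_key (a joint): How far the bar key is pressed down: 0 m up, 0.006 m at its stop. A spring pushes it back up: 0.8 N to start it, about 5.6 N at the stop. It counts as pressed from 0.0025 m (2.8 N).
- round_key (a joint): How far the round key is pressed down; travel, spring and pressed point are those of the bar key.
- square_key (a joint): How far the square key is pressed down; same travel and spring. It must stay up.
- handset_mid (a point): Middle of the grip of the loose black handset lying along the phone's x in the cradle: 204 mm long, 46 mm wide; this point is 78 mm above the desk and the handset's top 88 mm. Not to be touched.
- mug: White mug, 78 mm across, 90 mm high, with a handle, standing loose to the right of the phone. Origin: centre of its underside.
- stamp: Self-inking hand stamp, black and grey, 46 x 62 mm, 82 mm high, standing loose to the right of the phone. It and the mug may have changed places. Origin: centre of its underside.
- bottle: Clear water bottle, 64 mm across, 200 mm high, standing loose to the left of the phone. Origin: centre of its underside.
Things that resemble listed ones, but are neither listed nor needed, are in the scene too. Several things look just like the stamp: the one meant starts farthest to the robot's left.

How it is judged:
By the outcome, as a careful person would: the job done as asked, in the order asked, and still so for the second after the job is handed in, with the robot touching nothing.
It also fails if it takes over 40 s, if anything falls off the work surface, if the arm or the gripper's body presses on something with over 40 N, if the wrist force passes 120 N, or if a joint passes its speed limit or range.

## Working session

There is one attempt and no reset: what is moved stays moved. The work goes in short steps, Python scripts to look and compute and a shell command to move; the robot and the scene stay as the last step left them, time stands still between calls to the robot, and variables do not carry over. Pictures are saved under pics/ and viewed, at most 10 in all, crops included, and the job is handed in when it is done.

```bash
mkdir -p pics
python3 - <<'E'
from station import r,cams
import cv2,numpy as np
for n in("top","side"):
    cv2.imwrite(f"pics/{n}0.png",cv2.resize(cams.capture(n)[:,:,::-1],(800,600),interpolation=cv2.INTER_CUBIC))
    c=cams.get_calibration(n);R=cv2.Rodrigues(np.array(c["rvec"]))[0];print(n,c["camera_matrix"],c["k1"],-R.T@np.array(c["tvec"]).ravel())
s=r.sense();print(s["time_s"],s["tcp_pos"],s["ee_rot"],s["wrist_force"])
E
```

```text
top [[346.40356696   0.         252.68676341]
 [  0.         346.40356696 192.49057714]
 [  0.           0.           1.        ]] 0.03241393947273456 [0.47500759 0.04793546 0.84414294]
side [[489.3354162    0.         249.03189847]
 [  0.         489.3354162  192.15526948]
 [  0.           0.           1.        ]] -0.05107486817251069 [0.12235482 1.01158024 0.91870209]
0.1 [0.23611002 0.5781092  0.22156801] [[ 9.25684749e-01 -3.78295284e-01 -6.50856004e-04]
 [-3.78295831e-01 -9.25682915e-01 -1.84518749e-03]
 [ 9.55394418e-05  1.95427803e-03 -9.99998086e-01]] [ 0.33655035 -0.22120168 -0.57186423]
```

View pics/top0.png

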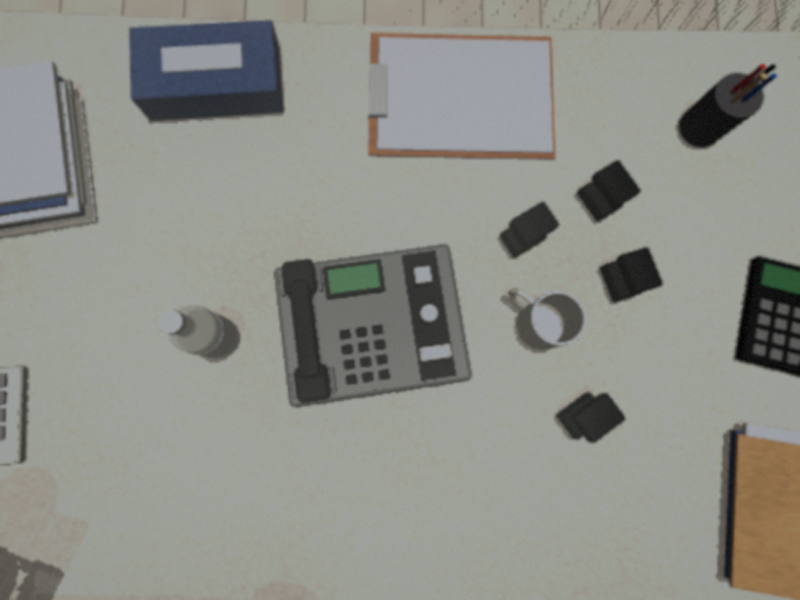

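View pics/side0.png

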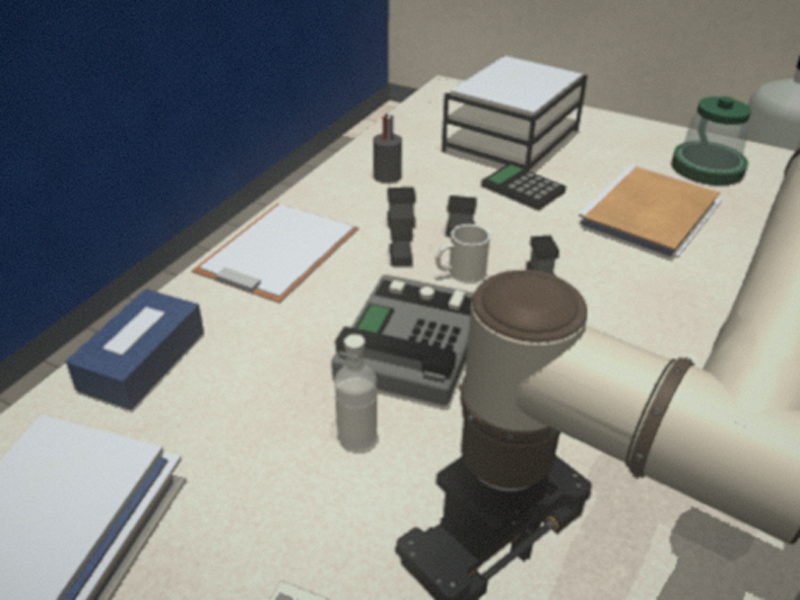

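Top view (800x600 scale): the square key is at (423,274), the round key at (429,313) and the bar key at (435,352). The bottle is left of the phone at (190,330), the mug is right at (555,320) and the stamps are farther right. The side view agrees on the key order: square far, bar near.

```bash
cat > h.py <<'E'
import cv2,numpy as np
from station import r,cams
def ray(n,uv,z):
    c=cams.get_calibration(n);R=cv2.Rodrigues(np.array(c["rvec"]))[0];t=np.array(c["tvec"]).ravel()
    p=cv2.undistortPoints(np.array([[uv]],float),np.array(c["camera_matrix"]),np.array([c["k1"],0,0,0]))[0,0]
    o=-R.T@t;d=R.T@np.r_[p,1];return (o+d*(z-o[2])/d[2])[:2]
def blob(g,x,y,w=14):
    x0,y0=int(x-w),int(y-w);b=g[y0:y0+2*w,x0:x0+2*w]
    n,l,s,c=cv2.connectedComponentsWithStats((b>150).astype('uint8'))
    i=min(range(1,n),key=lambda i:np.hypot(*(c[i]-[x-x0,y-y0])))
    m=np.where(l==i,b.astype(float)-90,0);yy,xx=np.mgrid[:2*w,:2*w]
    return [x0+(m*xx).sum()/m.sum(),y0+(m*yy).sum()/m.sum()],s[i]
E
python3 - <<'E'
from h import *
for n,K in(("top",[(423,274),(429,313),(435,352)]),("side",[(397,288),(428,294),(457,299)])):
    g=cv2.cvtColor(cams.capture(n),cv2.COLOR_RGB2GRAY)
    P=[]
    for x,y in K:
        uv,s=blob(g,x*.64,y*.64);P.append(ray(n,uv,.066));print(n,np.round(uv,1),s[2:],P[-1].round(4))
    d=P[0]-P[2];print(np.hypot(*d),np.degrees(np.arctan2(d[1],d[0])))
for p in[(276,270),(448,246),(470,378),(293,405)]:print(ray("top",np.array(p)*.64,.05).round(3))
for p in[(545,325),(190,328)]:print(ray("top",np.array(p)*.64,.0).round(3))
E
```

```text
top [270.1 175.4] [ 9  8 60] [ 0.6465 -0.0106]
top [274.4 199.8] [ 9  9 60] [ 0.5898 -0.0205]
top [278.3 225.1] [ 18   9 109] [ 0.5326 -0.0294]
0.11541982258333487 9.372577587481485
side [253.8 181.8] [ 9  7 42] [ 0.6477 -0.0079]
side [272.8 185.7] [ 9  6 41] [ 0.5909 -0.0173]
side [291.8 184.3] [ 28  19 224] [ 0.5454 -0.0501]
0.11069932313284835 22.453642538645
[0.653 0.206]
[ 0.694 -0.051]
[ 0.496 -0.082]
[0.455 0.173]
[ 0.582 -0.21 ]
[0.57  0.344]
```

Measurements fit: key spacing is 115 mm against 116 mm given, the phone is yawed about 9.4°, and the bar key is at about (0.533,-0.028). Next I close the fingers, rise a little and travel.

```bash
python3 -m handwheel '[[[0,0,0,0.03,0.027,-0.015,0],[0,0,0,0.034,0.03,-0.015,0],[0,0,0,0.034,0.03,-0.01,0],[0,0,0,0.034,0.03,0,0],[0,0,0,0.034,0.03,0,0],[0,0,0,0.034,0.03,0,0],[0,0,0,0.034,0.03,0,0],[0,0,0,0.034,0.03,0,0],[0,0,0,0.034,0.03,0,0],[0,0,0,0.034,0.03,0,0],[0,0,0,0.034,0.03,0,0],[0,0,0,0.034,0.03,0,0]]]'
python3 -m handwheel '[[[0,0,0,0.034,0.03,0,0],[0,0,0,0.034,0.03,0,0],[0,0,0,0.032,0.03,0,0],[0,0,-1.32,0,0,0,0],[0,0,-1.32,0,0,0,0],[0,0,-1.32,0,0,0,0],[0,0,-1.32,0,0,0,0],[0,0,0,0,0,0,0],[0,0,0,0,0,0,0]]]'
cat >> h.py <<'E'
def go(x,y,z,yaw=9.4):
    s=r.sense();R=np.array(s["ee_rot"]);p=np.array(s["tcp_pos"]);a=np.radians(yaw)
    G=np.array([[-np.cos(a),np.sin(a),0],[np.sin(a)*-1,-np.cos(a),0],[0,0,-1]])
    G=np.c_[-G[:,0],-G[:,1],G[:,2]] if 0 else G
    T=np.c_[[np.cos(a),np.sin(a),0],[np.sin(a),-np.cos(a),0],[0,0,-1]]
    print("t",s["time_s"],"p",p.round(4),"F",np.round(s["wrist_force"],2),"w",s["gripper_width"])
    print("turn/6deg",(np.degrees(cv2.Rodrigues(R.T@T)[0].ravel())/6).round(3),"shift(now axes)",(R.T@(np.array([x,y,z])-p)).round(4),"(after turn)",(T.T@(np.array([x,y,z])-p)).round(4))
E
sed -i '/ G=/d' h.py
python3 -c "
from h import *
go(.533,-.028,.1)
cv2.imwrite('pics/s1.png',cv2.resize(cams.capture('side')[100:300,150:400,::-1],(750,600),interpolation=cv2.INTER_CUBIC))"
```

```text
time_s: 1.4
tcp_pos: [0.4757, 0.0935, 0.2627]
ee_rot: [[0.926, -0.378, 0.0], [-0.378, -0.926, 0.0], [0.0, -0.0, -1.0]]
wrist_force: [-0.2, 0.3, -0.0]
gripper_width: 0.031
gripper_force: 0.0
time_s: 2.3
tcp_pos: [0.5337, -0.0258, 0.2624]
ee_rot: [[0.987, 0.162, -0.0], [0.162, -0.987, -0.0], [-0.0, -0.0, -1.0]]
wrist_force: [0.2, 0.6, -0.4]
gripper_width: 0.005
gripper_force: 0.0
t 2.3 p [ 0.5337 -0.0258  0.2624] F [ 0.16  0.61 -0.38] w 0.005256112513692504
turn/6deg [-0.     0.002 -0.017] shift(now axes) [-0.001   0.0021  0.1624] (after turn) [-0.0011  0.002   0.1624]
```

View pics/s1.png

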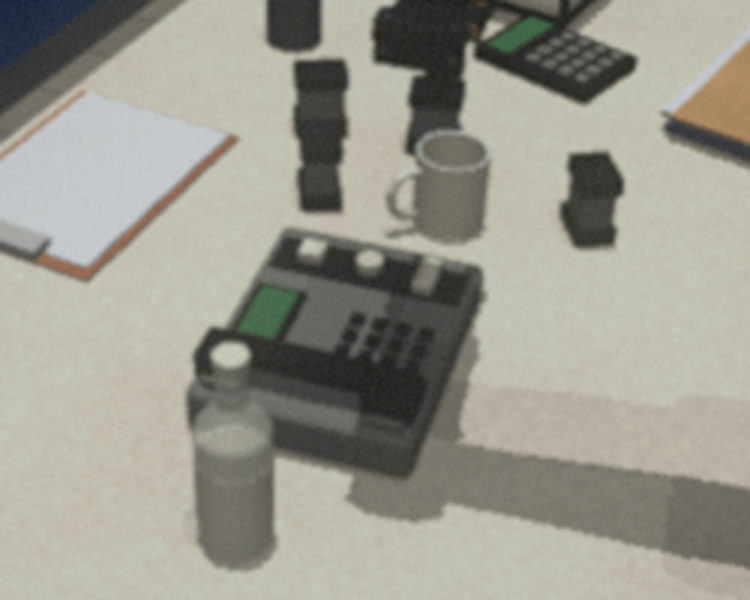

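The side view shows the keys clear and free: square at (312,248), round at (370,262), bar at (428,275). The gripper is high above. I descend over the bar to z≈0.08.

```bash
python3 -m handwheel '[[[0,0,0,-0.001,0.002,0.04,0],[0,0,0,0,0,0.045,0],[0,0,0,0,0,0.045,0],[0,0,0,0,0,0.04,0],[0,0,0,0,0,0.012,0],[0,0,0,0,0,0,0],[0,0,0,0,0,0,0]]]'
python3 -c "
from h import *
go(.533,-.028,.066)
cv2.imwrite('pics/s2.png',cv2.resize(cams.capture('side')[130:230,210:335,::-1],(750,600),interpolation=cv2.INTER_CUBIC))"
```

```text
time_s: 3.05
tcp_pos: [0.5349, -0.0277, 0.0823]
ee_rot: [[0.986, 0.165, 0.003], [0.165, -0.986, 0.0], [0.003, 0.0, -1.0]]
wrist_force: [-0.4, -0.2, 0.7]
gripper_width: 0.009
gripper_force: 0.0
t 3.05 p [ 0.5349 -0.0277  0.0823] F [-0.36 -0.23  0.73] w 0.009069752685514807
turn/6deg [ 0.004 -0.031  0.012] shift(now axes) [-0.0019 -0.      0.0163] (after turn) [-0.0019 -0.      0.0163]
```

View pics/s2.png

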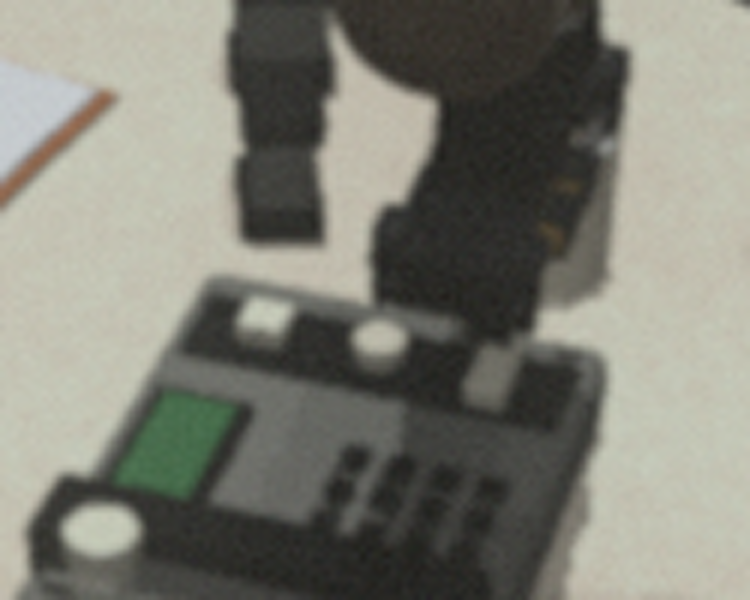

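The fingertip is right above the bar key, at (490,330) in this crop, with the round key at (380,340) clear. Now down in small steps.

```bash
python3 -m handwheel '[[[0,0,0,-0.001,0,0.006,0],[0,0,0,0,0,0.005,0],[0,0,0,0,0,0.002,0],[0,0,0,0,0,0.001,0],[0,0,0,0,0,0.001,0],[0,0,0,0,0,0,0],[0,0,0,0,0,0,0]]]'
python3 -m handwheel '[[[0,0,0,0,0,0.001,0],[0,0,0,0,0,0.001,0],[0,0,0,0,0,0,0],[0,0,0,0,0,0,0]]]'
```

```text
time_s: 3.8
tcp_pos: [0.5322, -0.0281, 0.0657]
ee_rot: [[0.986, 0.164, -0.0], [0.164, -0.986, -0.0], [-0.0, 0.0, -1.0]]
wrist_force: [-1.2, 0.4, 1.2]
gripper_width: 0.008
gripper_force: 0.7
time_s: 4.2
tcp_pos: [0.5322, -0.0281, 0.0637]
ee_rot: [[0.986, 0.164, 0.0], [0.164, -0.986, -0.0], [0.0, 0.0, -1.0]]
wrist_force: [-1.9, -0.4, 3.0]
gripper_width: 0.009
gripper_force: 1.5
```

```bash
python3 -m handwheel '[[[0,0,0,0,0,0.001,0],[0,0,0,0,0,0.001,0],[0,0,0,0,0,0,0],[0,0,0,0,0,0,0]]]'
```

```text
time_s: 4.6
tcp_pos: [0.5322, -0.0281, 0.0617]
ee_rot: [[0.986, 0.164, -0.0], [0.164, -0.986, -0.0], [-0.0, 0.0, -1.0]]
wrist_force: [-1.6, -0.1, 5.3]
gripper_width: 0.002
gripper_force: 2.3
```

Pressed: 4.3 mm at about 5 N. Now lift off and move over to the round key.

```bash
python3 -m handwheel '[[[0,0,0,0,0,-0.004,0],[0,0,0,0,0,-0.006,0],[0,0,0,0,0,-0.02,0],[0,0,0,0,0,0,0],[0,0,0,0.02,0,0,0],[0,0,0,0.02,0,0,0],[0,0,0,0.018,0,0,0],[0,0,0,0,0,0,0],[0,0,0,0,0,0,0],[0,0,0,0,0,0,0]]]'
python3 -c "
from h import *
go(.590,-.019,.066)
cv2.imwrite('pics/s3.png',cv2.resize(cams.capture('side')[130:230,210:335,::-1],(750,600),interpolation=cv2.INTER_CUBIC))"
```

```text
time_s: 5.6
tcp_pos: [0.5883, -0.0187, 0.091]
ee_rot: [[0.986, 0.164, -0.002], [0.164, -0.986, 0.0], [-0.001, -0.0, -1.0]]
wrist_force: [0.1, -0.1, 0.3]
gripper_width: 0.003
gripper_force: 0.0
t 5.6 p [ 0.5883 -0.0187  0.091 ] F [ 0.11 -0.07  0.28] w 0.003168555546717697
turn/6deg [-0.002  0.014  0.007] shift(now axes) [0.0017 0.0005 0.025 ] (after turn) [0.0017 0.0005 0.025 ]
```

View pics/s3.png

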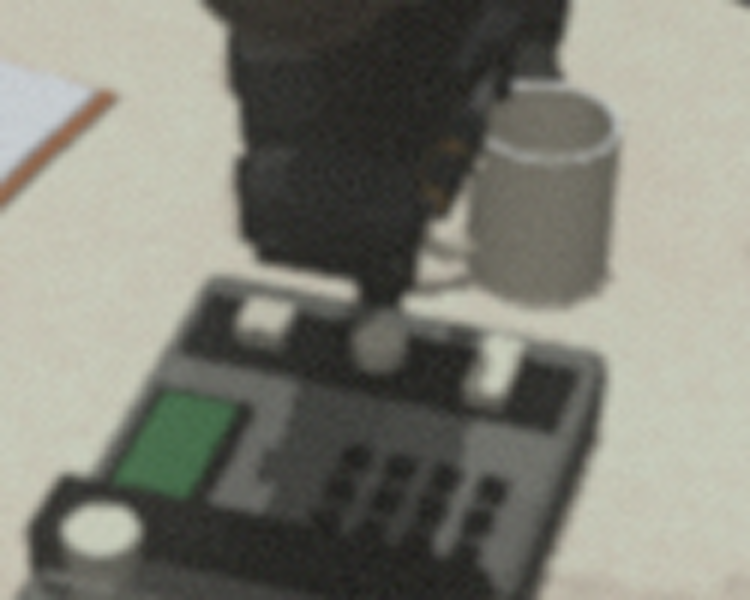

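The fingertips are above the round key at (380,335), and the bar key at (495,370) is back up. The square key at (265,315) is clear.

```bash
python3 -m handwheel '[[[0,0,0,0.001,0,0.01,0],[0,0,0,0,0,0.008,0],[0,0,0,0,0,0.004,0],[0,0,0,0,0,0.002,0],[0,0,0,0,0,0.001,0],[0,0,0,0,0,0,0],[0,0,0,0,0,0,0]]]'
python3 -m handwheel '[[[0,0,0,0,0,0.001,0],[0,0,0,0,0,0.001,0],[0,0,0,0,0,0,0],[0,0,0,0,0,0,0]]]'
```

```text
time_s: 6.35
tcp_pos: [0.5907, -0.0184, 0.0668]
ee_rot: [[0.986, 0.164, 0.001], [0.164, -0.986, 0.0], [0.001, -0.0, -1.0]]
wrist_force: [1.6, -0.0, -0.8]
gripper_width: 0.005
gripper_force: 0.0
time_s: 6.75
tcp_pos: [0.5908, -0.0183, 0.0649]
ee_rot: [[0.986, 0.165, 0.001], [0.165, -0.986, 0.0], [0.001, 0.0, -1.0]]
wrist_force: [0.4, -0.1, 1.5]
gripper_width: 0.004
gripper_force: 1.0
```

```bash
python3 -m handwheel '[[[0,0,0,0,0,0.001,0],[0,0,0,0,0,0.001,0],[0,0,0,0,0,0.001,0],[0,0,0,0,0,0,0],[0,0,0,0,0,0,0]]]'
```

```text
time_s: 7.25
tcp_pos: [0.5908, -0.0184, 0.0619]
ee_rot: [[0.986, 0.165, 0.001], [0.165, -0.986, 0.0], [0.001, 0.0, -1.0]]
wrist_force: [0.6, 0.5, 3.8]
gripper_width: 0.009
gripper_force: 2.2
```

Pressed: about 4 mm at 4 N. Withdrawing now.

```bash
python3 -m handwheel '[[[0,0,0,0,0,-0.004,0],[0,0,0,0,0,-0.006,0],[0,0,0,0,0,-0.03,0],[0,0,0,0,0,-0.045,0],[0,0,0,0,0,-0.045,0],[0,0,0,0,0,-0.045,0],[0,0,0,0,0,-0.045,0],[0,0,0,0,0,-0.02,0],[0,0,0,0,0,0,0],[0,0,0,0,0,0,0],[0,0,0,0,0,0,0]]]'
python3 -c "
from h import *
go(.590,-.019,.066)
cv2.imwrite('pics/s4.png',cv2.resize(cams.capture('side')[100:300,150:400,::-1],(750,600),interpolation=cv2.INTER_CUBIC))"
```

```text
time_s: 8.35
tcp_pos: [0.5892, -0.0185, 0.2993]
ee_rot: [[0.986, 0.164, -0.005], [0.164, -0.986, -0.0], [-0.005, -0.0, -1.0]]
wrist_force: [0.4, 0.7, -0.7]
gripper_width: 0.009
gripper_force: 0.0
t 8.35 p [ 0.5892 -0.0185  0.2993] F [ 0.35  0.75 -0.73] w 0.009375012720912202
turn/6deg [-0.005  0.045  0.008] shift(now axes) [0.0018 0.0008 0.2333] (after turn) [0.0007 0.0006 0.2333]
```

View pics/s4.png

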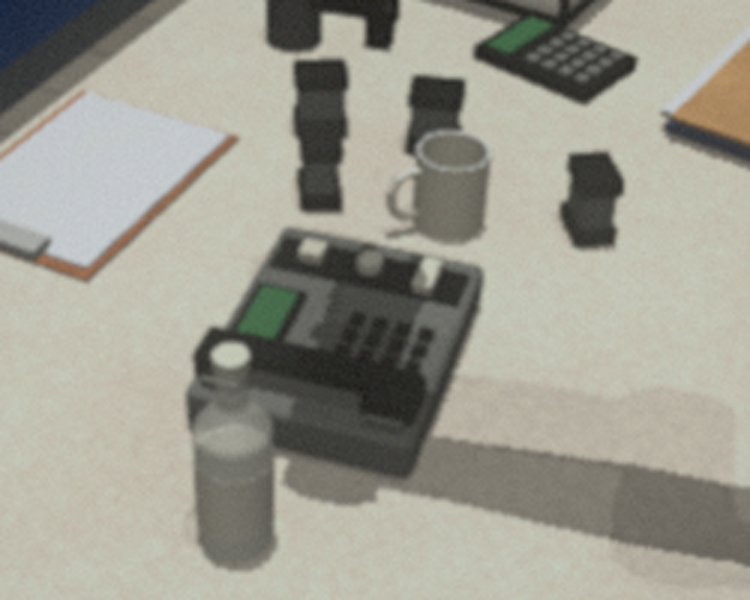

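All three keys are up and still at (312,248), (370,262) and (428,275). The mug, stamps, bottle and handset have not moved, and the hand is at 0.30 m.

```bash
python3 -c "
from station import r
print(r.finish_job())"
```

```text
the job is handed in; nothing more can be done
None
```

I pressed the bar key and then the round key, each about 4 mm at roughly 4–5 N. The last picture showed both keys back up and nothing else moved; I raised the hand to 0.30 m and handed the job in at about 8.4 s, with no verdict returned.

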